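Close and switch on the door chime

ROBOT

A 6-joint arm with a two-finger parallel gripper is mounted at the origin on the work surface. World frame = base frame: x ahead of the robot, y to its left, z up, the work surface at z = 0. Lengths are in m, angles in rad, forces in N, time in s.
With the tool pointing down it reaches from about 0.275 to 0.75 m from the base axis. Payload 10.2 kg.
Tool frame: the origin (TCP) lies midway between the tips of the shut fingers; the grasp point (between the pads) lies 19 mm behind it; z points along the fingers, y is the line along which they close (so a half turn about z gives the same grasp; the last joint's range is limited). The gripper opens to 85 mm and grips with 20 to 120 N. Pads are 22 mm wide; open, the fingers measure 114 mm over their backs; the gripper's body (76 mm by 85 mm) begins 54 mm behind the grasp point. The pads swing forward as they close: fully open they stand 13 mm farther back than shut.
Start: joints at [-1.461, 0.313, 1.498, -0, 1.331, -0.223], TCP at [0.171, -0.496, 0.21] pointing down, gripper open.
Joint ranges: [-2.94, 2.94], [-0.97, 2.17], [0.19, 2.56], [-1.23, 4.37], [0.02, 3.11], [-2.88, 2.88]. Speed limits (rad/s): [2.39, 2.39, 3.01, 3.14, 3.14, 3.14].

INTERFACE

Orientations are given as a unit quaternion [w, x, y, z].
In Python, from bench import get_obs, optics, workorder, models gives the robot as it stands.
- The arm moves only by the tool step_arm, never from a script. Its argument "moves" is a list of rows, each a list of 5 numbers: the opening, from -1 (shut) to 1 (fully open), then the shift along the tool's x, y, z in m, then the turn about the tool's z in rad. A call has 1 to 12 rows; each row is the pose to reach, as a shift and turn from the pose commanded when the call began, along the tool's axes at that moment; what a row does not reach only later rows make up. A row lasts 1/12 s, in which the tool goes at most 41.7 mm and 7.16 degrees, less where a joint would pass 70% of its speed; a pose out of reach is approached as far as the arm can. A call with a gripper value outside its range is refused whole. The fingers move at their own pace and stop on an object; "squeeze" is the grip in N (left out, the last holds). Time passes only in rows, so rows that repeat a pose let the fingers close. It gives the time, the measured TCP pose, the force, the opening and the grip force at its end, in the units of the state.
- get_obs(): the state, without advancing time (a new reading comes with each control period).
- optics.camera(name): name is "scene" or "top" or "wrist"; returns the picture (480x640x3 uint8, red, green, blue); there is no depth.
- optics.calibration(name): a dict with "intrinsics" (3x3 intrinsics, pixels), "R" (3x3) and "t" (3): a world point X has camera coordinates R X + t; the wrist camera has in their place "hand_eye" (4x4, takes a point from camera to tool coordinates, whose origin is the TCP and whose axes are the flange's). Camera axes: x right, y down, z forward; pixel columns grow to the right and rows downward; lengths in m; the calibration is good to about 2 mm. A picture is of the moment at which its call begins: read the wrist's pose just before it. calibration takes no time and is no camera call.
- workorder.job_done(): hands the job in; it is judged then, once.
Trained networks look in the newest picture that a camera, given by its name, has taken for a name from the list of things; names that differ only in an ending like _2 or _b are one class to them, and where a whole thing is asked for, a point or a joint stands for the part that bears it (a point fixed in the world has none). Each returns a list of dicts, best first, with "conf" (0 to 1); they miss things now and then, are a little off and sometimes report something else, mostly with a low value. They report only what shows in the picture. A call takes as long as a camera call. They do not tell look-alikes from the thing itself.
- models.find_in(camera, label): "point" ([column, row] in pixels, amid what is visible of it).
The state is a dict: "time_s": time; "joints": joint angles; "dq": joint speeds; "tau": joint torques, N m; "position": TCP position; "ee_rot": TCP orientation; "wrist_force": force on the tool from outside, world axes, zero at the start; "wrist_torque": the same for the moment, N m; "width": finger opening in m; "gripper_force": force on a finger pad.
Only numpy, scipy, OpenCV 4.12 (cv2) and the standard library are available. Lean on these libraries where they do the work, as an engineer would, in place of code of your own. Each camera call takes 0.05 s, during which the arm holds its last target. There are 200 camera calls.

TASK

The door chime lies on its face with fresh cells in it and its grey battery cover only laid loosely over them. Without forcing it, slide the cover until both of its front lips are hooked in their slots, then press its raised end down until it snaps in flat and flush under the catch, and then slide the black power switch fully on, towards its green dot. Leave the basket of balls, the bails and the coaster where they are.

Things in the scene. Friction and masses are not known exactly. Their poses are not given: they have to be found in the camera images.
- chime: Off-white plastic door chime lying on its face on a black mat, back up; it cannot shift. 211 long (x, from battery end to switch end), 96 wide (y), 46 high. Origin on its underside, midway across, below the upright step that has the lip slots. Main part x 0 to 94, top at 46. Before the step a ledge x -30 to 0, top at 38; then the open bay with three cells, side walls 38 high, x -91.5 to -30.
- cover: Loose grey battery cover, 60 g. Origin at the centre of its underside; x to its front, z out of its top. Panel 88 (x) by 96 (y) by 8 thick. At the start it points like the chime within 0.15 rad, lies 6 to 20 too far back and up to 10 to one side, lips on the ledge, rear up by 0.16 rad on the end block. Closed, its origin is at x -45.5, y 0, height 38 in the chime's frame, flanks flush with the chime's.
- cover_ridge (a point): Middle of the top of the cover's dark thumb ridge (x -22, y 0, z 17 in the cover's frame). The ridge is 9 thick along x, 44 long along y and 9 high above the panel; it can be pushed, pinched or pressed on. Pressed here, the cover snaps home at about 5 to 8 N.
- cover_rear (a point): Middle of the cover's rear end, level with its top (x -44, y 0, z 8 in the cover's frame); at height 46 when closed. Here a notch 16 wide and 5 deep is cut in the rear edge and a barbed tongue 12 wide hangs 6 below the underside. At the start it rests on the end block; once the lips are fully in, it drops onto the catch's slope and the cover still stands up by about 0.1 rad.
- lip_left (a point): Front end of the cover's left lip, mid-thickness (x 52, y 28, z 1.5 in the cover's frame). Fully hooked it is about 6 to 8 beyond the step; in any case more than 3 is needed.
- lip_right (a point): Front end of the cover's right lip, as lip_left but at y -28.
- end_block (a point): Middle of the front edge of the top of the chime's end block, at x -91.5, y 0, height 46 in the chime's frame. The block spans x -117 to -91.5 and the full width, and holds the catch. The closed cover lies between it and the step.
- slot_left (a point): Middle of the mouth of the left slot in the step of the chime (x 0, y 28, height 40 in the chime's frame). The slot is 5 high (height 38 to 43), 22 wide (2 play on each side of a lip), 12 deep; its mouth is flared to 30 wide over the first 4.
- slot_right (a point): Middle of the mouth of the right slot, as slot_left but at y -28.
- catch (a joint): Orange sprung catch nose in the middle of the end block, m: 0 is fully out; the tongue's barb pushes it back by about 0.004 when the cover is pressed down and it springs out over the barb, back to about 0. Pressing the cover home at the thumb ridge takes about 5 to 8 N.
- switch (a joint): Slide switch on the chime's back, m: 0 off (at the chime's -y end), 0.008 fully on, towards the green dot in the chime's +y direction. It takes about 1.5 N and stays where it is left. Fully on means above 0.0065.
- switch_top (a point): Middle of the top of the black switch button, which is 12 (chime x) by 14 (chime y) and stands 9 above the chime's back (top at height 55). At off it is at x 52, y 14 in the chime's frame and moves with the button.
- basket: Green slatted plastic basket, 240 x 190 x 85 high, origin under its centre; bystander. It may stand on either side of the shelf.
- coaster: Round blue ceramic coaster, 100 across, 8 high, origin under its centre; bystander, on the side opposite the basket.
- ball0_center (a point): Centre of a white ball, 72 across, lying in the basket; bystander.
- ball1_center (a point): Centre of a white ball, 72 across, lying in the basket; bystander.
- bail0: Turned wooden bail, 109 long, 13 thick, lying beyond the chime; origin under its middle; bystander.
- bail1: Turned wooden bail, 109 long, 13 thick, lying beyond the chime; origin under its middle; bystander.
- bail2: Turned wooden bail, 109 long, 13 thick, lying beyond the chime; origin under its middle; bystander.
- bail3: Turned wooden bail, 109 long, 13 thick, lying beyond the chime; origin under its middle; bystander.
Mind the look-alikes: they are no part of the job. What is shaped like the cover but purple or turquoise is not meant.

How it is judged:
By the outcome, as a careful person would: the job done as asked, in the order asked, and still so for the second after the job is handed in, with the robot touching nothing.
It also fails if it takes over 64 s, if anything falls off the work surface, if the arm or the gripper's body presses on something with over 40 N, if the wrist force passes 120 N, or if a joint passes its speed limit or range.

## Working session

There is one attempt and no reset: what is moved stays moved. The work goes in short steps, Python scripts to look and compute and a tool call to move; the robot and the scene stay as the last step left them, time stands still between calls to the robot, and variables do not carry over. Pictures are saved under pics/ and viewed, at most 10 in all, crops included, and the job is handed in when it is done.

Besides the shell and the picture viewer there is one more tool, called after "Call:" as name([rows], argument=value, ...), one row to a line, values as JSON. step_arm: Moves the arm, as the interface text tells. Its arguments: {"type":"object","properties":{"moves":{"type":"array"},"squeeze":{"type":"number"}},"required":["moves"]}

```bash
mkdir -p pics
cat > h.py <<'E'
import numpy as np, cv2
from bench import get_obs, optics, workorder, models
from scipy.spatial.transform import Rotation as Ro
def cal(c):
    k=optics.calibration(c); K=np.array(k["intrinsics"])
    if "R" in k: return K,np.array(k["R"]),np.array(k["t"])
    o=get_obs(); q=o["ee_rot"]; T=np.eye(4); T[:3,:3]=Ro.from_quat([q[1],q[2],q[3],q[0]]).as_matrix(); T[:3,3]=o["position"]
    M=np.linalg.inv(T@np.array(k["hand_eye"])); return K,M[:3,:3],M[:3,3]
def snap(c,n=None):
    C=cal(c); im=np.asarray(optics.camera(c))[:,:,::-1].copy()
    if n: cv2.imwrite(f"pics/{n}.png",im)
    return im,C
def atz(C,p,z):
    K,R,t=C; d=R.T@np.linalg.inv(K)@[p[0],p[1],1]; c=-R.T@t
    return c+d*(z-c[2])/d[2]
def proj(C,X):
    K,R,t=C; y=(np.atleast_2d(X)@R.T+t)@K.T; return y[:,:2]/y[:,2:]
E
python3 - <<'E'
from h import *
for c in("top","scene"):
    im,C=snap(c,c+"0"); print(c,-C[1].T@C[2])
    for l in("chime","cover","cover_ridge","cover_rear","lip_left","lip_right","slot_left","slot_right","end_block","switch_top","basket","coaster"):
        print(l,[(np.round(d["point"]).tolist(),round(d["conf"],2)) for d in models.find_in(c,l)[:4]])
o=get_obs(); print(o["time_s"],o["position"],o["ee_rot"],o["width"])
E
```

```text
top [ 0.49679436 -0.00735089  1.302272  ]
chime [([298.0, 226.0], 0.59)]
cover [([288.0, 255.0], 0.92), ([254.0, 333.0], 0.87), ([370.0, 240.0], 0.58), ([219.0, 219.0], 0.57)]
cover_ridge [([283.0, 255.0], 0.89), ([366.0, 242.0], 0.78), ([251.0, 332.0], 0.63), ([219.0, 224.0], 0.61)]
cover_rear [([364.0, 244.0], 0.74), ([284.0, 256.0], 0.71), ([221.0, 224.0], 0.71), ([252.0, 334.0], 0.66)]
lip_left [([284.0, 255.0], 0.97), ([220.0, 222.0], 0.92), ([255.0, 334.0], 0.73), ([367.0, 242.0], 0.55)]
lip_right [([254.0, 332.0], 0.91), ([218.0, 218.0], 0.84), ([284.0, 255.0], 0.82), ([370.0, 242.0], 0.64)]
slot_left [([301.0, 229.0], 0.76)]
slot_right [([299.0, 225.0], 0.61), ([339.0, 158.0], 0.36)]
end_block [([301.0, 227.0], 0.98)]
switch_top []
basket [([115.0, 243.0], 0.82)]
coaster [([488.0, 273.0], 0.63), ([300.0, 228.0], 0.18)]
scene [1.357292   0.19491514 0.86700746]
chime [([333.0, 272.0], 0.56)]
cover [([416.0, 289.0], 0.93), ([395.0, 208.0], 0.9), ([263.0, 245.0], 0.83), ([353.0, 239.0], 0.64)]
cover_ridge [([354.0, 239.0], 0.91), ([393.0, 206.0], 0.83), ([420.0, 288.0], 0.82), ([264.0, 250.0], 0.65)]
cover_rear [([391.0, 205.0], 0.9), ([419.0, 288.0], 0.89), ([350.0, 241.0], 0.86), ([263.0, 248.0], 0.56)]
lip_left [([392.0, 206.0], 0.74), ([352.0, 239.0], 0.65), ([417.0, 285.0], 0.56)]
lip_right [([354.0, 236.0], 0.81), ([415.0, 290.0], 0.79), ([392.0, 207.0], 0.65), ([260.0, 248.0], 0.64)]
slot_left [([333.0, 273.0], 0.83)]
slot_right [([332.0, 271.0], 0.6), ([352.0, 239.0], 0.2)]
end_block [([331.0, 269.0], 0.69)]
switch_top [([524.0, 286.0], 0.5)]
basket [([351.0, 239.0], 0.65), ([536.0, 280.0], 0.64)]
coaster [([161.0, 208.0], 0.92)]
1.3 [ 0.17148273 -0.49622655  0.20998838] [ 8.02177219e-06  9.86189021e-01  1.65623712e-01 -6.01254890e-06] 0.08521664853565304
```

View pics/top0.png

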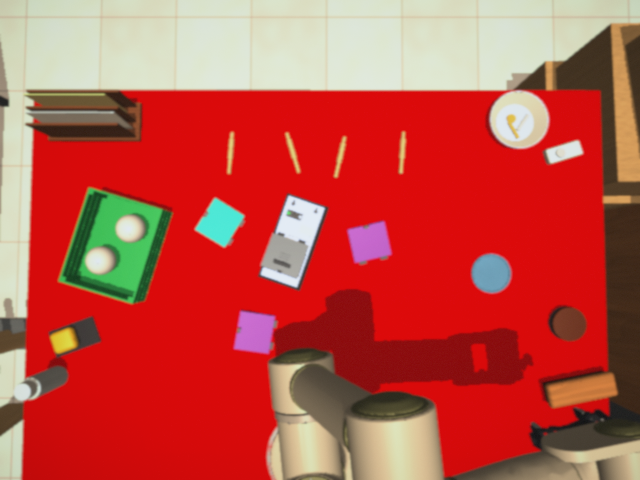

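View pics/scene0.png

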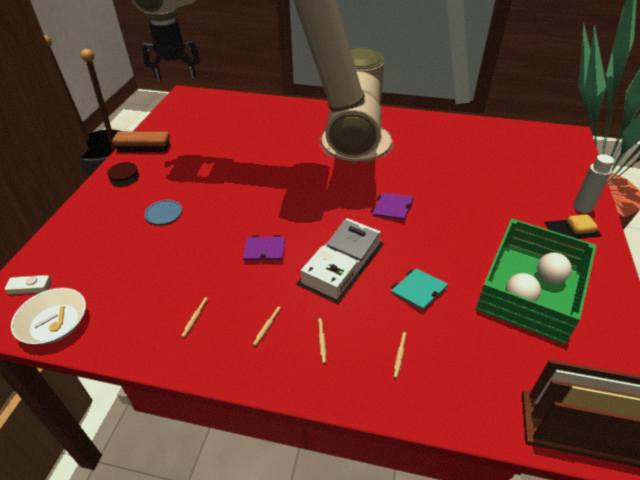

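The grey cover sits on the chime at top (287,253) / scene (354,239). The look-alikes are purple at top (254,333) and (370,242), and turquoise at (220,222). I'm choosing the grey one. Next is a close crop to check it, plus a rough pose.

Run:
```python
from h import *
t=cv2.imread("pics/top0.png");s=cv2.imread("pics/scene0.png")
a=cv2.resize(t[185:305,240:340],(400,480),interpolation=cv2.INTER_CUBIC)
b=cv2.resize(s[210:310,290:390],(400,400),interpolation=cv2.INTER_CUBIC)
b=cv2.copyMakeBorder(b,0,80,0,0,cv2.BORDER_CONSTANT)
cv2.imwrite("pics/crop0.png",np.hstack([a,b]))
C=cal("top")
for p in((290,197),(326,207),(298,288),(262,278)): print(atz(C,p,.04))
for p in((283,265),): print(atz(C,p,.066))
print(optics.calibration("wrist"))
```

```text
[0.65737198 0.06431245 0.04      ]
[ 0.63218736 -0.02697684  0.04      ]
[0.4277892  0.04280422 0.04      ]
[0.45246767 0.13346415 0.04      ]
[0.48552039 0.07905536 0.066     ]
{'intrinsics': array([[364.27530622,   0.        , 320.01196775],
       [  0.        , 364.27530622, 236.72850953],
       [  0.        ,   0.        ,   1.        ]]), 'hand_eye': array([[-4.26619644e-04, -9.51233013e-01, -3.08472969e-01,
         7.83103350e-02],
       [ 9.99999787e-01, -5.58405381e-04,  3.38940817e-04,
         1.05262775e-03],
       [-4.94664660e-04, -3.08472758e-01,  9.51233049e-01,
        -1.64857517e-01],
       [ 0.00000000e+00,  0.00000000e+00,  0.00000000e+00,
         1.00000000e+00]])}
```

View pics/crop0.png

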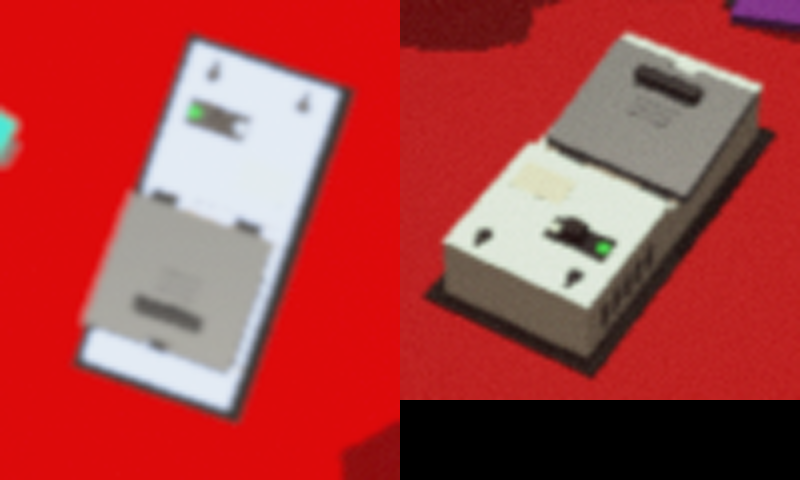

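The crop confirms it: the grey cover with a dark ridge lies on the off-white chime, sitting to its left, and the switch is off with the green dot on its +y side. Next I bring the wrist camera above it.

Call:
step_arm([
  [1, 0.245, -0.213, 0.0, 0.33],
  [1, 0.245, -0.213, 0.0, 0.33],
  [1, 0.245, -0.213, 0.0, 0.33],
  [1, 0.245, -0.213, 0.0, 0.33],
  [1, 0.245, -0.213, 0.0, 0.33],
  [1, 0.245, -0.213, 0.0, 0.33],
  [1, 0.491, -0.427, 0.05, 0.66],
  [1, 0.491, -0.427, 0.05, 0.66],
  [1, 0.491, -0.427, 0.05, 0.66],
  [1, 0.491, -0.427, 0.05, 0.66],
  [1, 0.491, -0.427, 0.05, 0.66],
  [1, 0.491, -0.427, 0.05, 0.66],
])

```text
time_s: 2.3
position: [0.4098, -0.0825, 0.1819]
ee_rot: [0.0, 0.987, -0.163, 0.0]
wrist_force: [1.4, -0.2, 0.5]
width: 0.0852
gripper_force: 0.0
```

Call:
step_arm([
  [1, 0.033, -0.17, 0.02, 0],
  [1, 0.033, -0.17, 0.02, 0],
  [1, 0.033, -0.17, 0.02, 0],
  [1, 0.033, -0.17, 0.02, 0],
  [1, 0.033, -0.17, 0.02, 0],
  [1, 0.033, -0.17, 0.02, 0],
  [1, 0.033, -0.17, 0.02, 0],
  [1, 0.033, -0.17, 0.02, 0],
])

```text
time_s: 2.97
position: [0.4947, 0.0649, 0.1621]
ee_rot: [0.0, 0.987, -0.163, 0.0]
wrist_force: [-0.8, -0.2, 0.2]
width: 0.0858
gripper_force: 0.0
```

Run:
```python
from h import *
o=get_obs();print(o["position"],o["ee_rot"],np.abs(o["dq"]).max(),o["wrist_force"])
im,C=snap("wrist","w1"); np.savez("w1.npz",K=C[0],R=C[1],t=C[2])
for l in("cover","cover_ridge","cover_rear","lip_left","slot_left","slot_right","end_block","switch_top"):
    print(l,[(np.round(d["point"]).tolist(),round(d["conf"],2)) for d in models.find_in("wrist",l)[:4]])
```

```text
[0.4946807  0.06488633 0.16208292] [ 1.41563939e-04  9.86549892e-01 -1.63460360e-01  4.21074469e-05] 0.011121108665259205 [-0.76431821 -0.16567737  0.20738623]
cover [([76.0, 168.0], 0.92), ([541.0, 68.0], 0.78), ([300.0, 206.0], 0.76), ([299.0, 389.0], 0.6)]
cover_ridge [([543.0, 70.0], 0.95), ([299.0, 390.0], 0.64), ([78.0, 167.0], 0.64), ([298.0, 203.0], 0.55)]
cover_rear [([299.0, 389.0], 0.97), ([78.0, 168.0], 0.94), ([544.0, 68.0], 0.83), ([302.0, 208.0], 0.68)]
lip_left [([79.0, 168.0], 0.9), ([297.0, 388.0], 0.81), ([544.0, 68.0], 0.59), ([298.0, 208.0], 0.56)]
slot_left [([311.0, 85.0], 0.87)]
slot_right [([314.0, 85.0], 0.66), ([300.0, 204.0], 0.51)]
end_block [([311.0, 83.0], 0.72)]
switch_top [([282.0, 65.0], 0.6), ([302.0, 207.0], 0.4)]
```

View pics/w1.png

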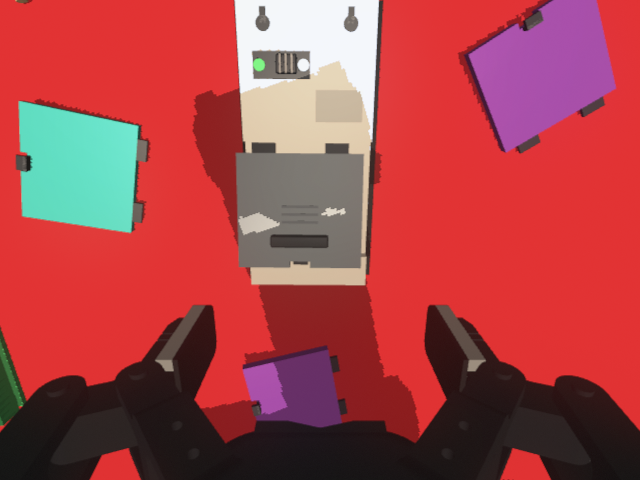

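The wrist picture shows the cover with corners near (236,154), (363,153), (363,268) and (239,266), and its ridge at (299,241). The lips are at (263,148) and (337,148), the switch at (286,64), and the end-block rear edge runs (252,285)-(366,285). I fit both poses to these edges.

Run:
```python
from h import *
im=cv2.imread("pics/w1.png"); f=np.load("w1.npz"); C=(f["K"],f["R"],f["t"])
hsv=cv2.cvtColor(im,cv2.COLOR_BGR2HSV); 
def run(r,lo,hi):
    m=((hsv[r,lo:hi,1]<110)&(hsv[r,lo:hi,2]>130)); i=np.flatnonzero(m)+lo; return (i.min(),i.max()) if len(i) else None
for r in (5,20,40,80,110,140,275,280): print(r,run(r,200,420))
for c in (260,290,320,350): 
    m=((hsv[260:300,c,1]<110)&(hsv[260:300,c,2]>130)); i=np.flatnonzero(m)+260; print(c,i.min(),i.max())
print("grey/sat at cover:",hsv[250,300],hsv[200,250],hsv[280,300])
g=(hsv[:,:,1]<40)&(hsv[:,:,2]<125)&(hsv[:,:,2]>60)
for r in (165,180,200,235,250,260): i=np.flatnonzero(g[r,200:400])+200; print("cov",r,i.min(),i.max())
for c in (250,300,330,355): i=np.flatnonzero(g[120:280,c])+120; print("covc",c,i.min(),i.max())
cv2.imwrite("pics/w1c.png",cv2.resize(im[30:300,220:400],None,fx=2.2,fy=2.2,interpolation=cv2.INTER_CUBIC)[:600])
```

```text
5 (np.int64(234), np.int64(378))
20 (np.int64(235), np.int64(377))
40 (np.int64(237), np.int64(376))
80 (np.int64(239), np.int64(374))
110 (np.int64(241), np.int64(373))
140 (np.int64(243), np.int64(371))
275 (np.int64(251), np.int64(364))
280 (np.int64(251), np.int64(364))
260 267 284
290 261 284
320 267 284
350 268 284
grey/sat at cover: [ 15  21 119] [ 15  26 120] [ 16  62 211]
cov 165 237 313
cov 180 237 301
cov 200 238 341
cov 235 239 360
cov 250 239 359
cov 260 239 359
covc 250 154 266
covc 300 169 261
covc 330 144 266
covc 355 209 267
```

View pics/w1c.png

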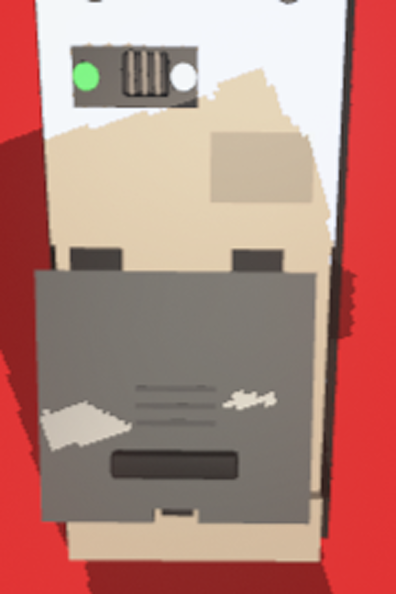

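```bash
cat > fit.py <<'E'
from h import *
from scipy.optimize import least_squares
f=np.load("w1.npz"); C=(f["K"],f["R"],f["t"])
L=[(5,234),(20,235),(40,237),(80,239),(110,241),(140,243),(278,251)]; Rr=[(5,378.5),(20,377.5),(40,376.5),(80,374.5),(110,373.5),(140,371.5),(278,364.5)]
def pose(p,X,pitch=0.): return np.asarray(X)/1000@Ro.from_euler("ZY",[p[2],pitch]).as_matrix().T+[p[0],p[1],p[3]]
def res(p,full=False):
    z=p[3]; r=[]; c,s=np.cos(p[2]),np.sin(p[2])
    for E,sg in((L,48),(Rr,-48)):
        for row,col in E:
            w=atz(C,(col,row),z+.046)-[p[0],p[1],0]; r.append((-s*w[0]+c*w[1])*1000-sg)
    for col in(260,290,320,350):
        w=atz(C,(col,284.5),z+.046)-[p[0],p[1],0]; r.append((c*w[0]+s*w[1])*1000+117)
    w=atz(C,(285.7,63),z+.055)-[p[0],p[1],0]; r+=[(c*w[0]+s*w[1])*1000-52,(-s*w[0]+c*w[1])*1000-14]
    return np.array(r)
s=least_squares(res,[.553,.049,-.325,0.]); p=s.x; print("chime",p.round(4)); print(res(p).round(1))
P=np.array([[35,271],[317,272],[309,523],[43,521],[70,248],[122,248],[232,250],[283,250]])/2.2+[220,30]
X=[[44,48,8],[44,-48,8],[-44,-48,8],[-44,48,8],[52,37,3],[52,19,3],[52,-19,3],[52,-37,3]]
s=least_squares(lambda q:(proj(C,pose(q,X,q[4]))-P).ravel(),[p[0]-.055,p[1],p[2],.045,.16]); q=s.x; print("cover",q.round(4),s.fun.round(1))
c,sn=np.cos(p[2]),np.sin(p[2])
def inch(w): d=np.asarray(w)-[p[0],p[1],p[3]]; return (d@np.array([[c,-sn,0],[sn,c,0],[0,0,1]])*1000).round(1)
for n,x in(("origin",[0,0,0]),("lipL",[52,28,1.5]),("lipR",[52,-28,1.5]),("ridge",[-22,0,17]),("rear",[-44,0,8])):
    w=pose(q,[x],q[4])[0]; print(n,w.round(4),inch(w))
print("rel yaw",q[2]-p[2]); np.save("chime.npy",p)
E
python3 fit.py
```

```text
chime [ 0.557   0.0523 -0.3339  0.001 ]
[ 0.5  0.4 -0.2  0.1 -0.1 -0.3 -0.3 -0.3 -0.1 -0.1  0.  -0.3  0.1  0.6
 -0.2 -0.   0.1  0.2 -0.1 -0.1]
cover [ 0.5082  0.0751 -0.337   0.0456  0.1432] [ 0.2 -0.2 -0.3  0.4  0.2 -0.  -0.  -0.  -0.1 -0.  -0.1  0.2 -0.2 -0.3
  0.3 -0.1]
origin [0.5082 0.0751 0.0456] [-53.5   5.6  44.6]
lipL [0.5663 0.0844 0.0397] [-1.7 33.4 38.7]
lipR [0.5478 0.0315 0.0397] [ -1.9 -22.6  38.7]
ridge [0.49   0.0815 0.0656] [-72.9   5.6  64.6]
rear [0.4682 0.0891 0.0598] [-95.9   5.7  58.8]
rel yaw -0.003070300855415653
```

Both fits have residuals under 0.6 mm, and the given sizes match. The lips are 1.8 mm short of the step, the cover is 5.6 mm to +y, and its yaw is aligned with the chime. I'll straddle the ridge along y and grip its ends.

Call:
step_arm([
  [0.25, -0.01, -0.014, 0.03, 0.006],
  [0.25, -0.01, -0.014, 0.06, 0.006],
  [0.25, -0.01, -0.014, 0.09, 0.006],
  [0.25, -0.01, -0.014, 0.09, 0.006],
  [0.25, -0.01, -0.014, 0.09, 0.006],
  [0.25, -0.01, -0.014, 0.1, 0.006],
  [0.25, -0.01, -0.014, 0.102, 0.006],
  [0.25, -0.01, -0.014, 0.102, 0.006],
])

```text
time_s: 4.08
position: [0.4904, 0.0824, 0.0603]
ee_rot: [-0.0, 0.986, -0.166, 0.0]
wrist_force: [0.2, -0.2, -0.2]
width: 0.053
gripper_force: 0.0
```

Run:
```python
from h import *
o=get_obs();print(o["position"],o["ee_rot"],o["width"])
im,C=snap("wrist"); cv2.imwrite("pics/w2c.png",im[150:480,120:520])
```

```text
[0.49035138 0.08240882 0.0603101 ] [-5.42542973e-05  9.86143989e-01 -1.65891163e-01  3.90459905e-04] 0.05304438037620553
```

View pics/w2c.png

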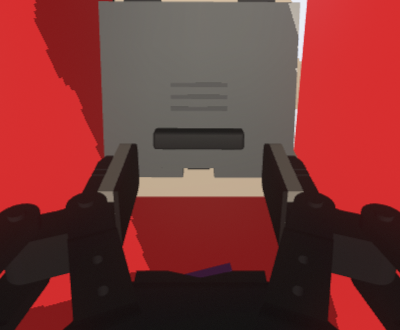

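The picture shows the fingers straddling the ridge, centred at crop column 200 against 198 for the ridge. I lower gently, watching for contact.

Call:
step_arm([
  [0.25, 0, 0, 0.002, 0],
  [0.25, 0, 0, 0.004, 0],
  [0.25, 0, 0, 0.004, 0],
])

```text
time_s: 4.38
position: [0.49, 0.0825, 0.0558]
ee_rot: [0.0, 0.986, -0.166, -0.0]
wrist_force: [0.7, 0.2, -0.6]
width: 0.0533
gripper_force: 0.0
```

Call:
step_arm([
  [0.25, 0, 0, 0.001, 0],
  [0.25, 0, 0, 0.002, 0],
  [0.25, 0, 0, 0.002, 0],
])

```text
time_s: 4.63
position: [0.49, 0.0825, 0.0537]
ee_rot: [0.0, 0.986, -0.166, -0.0]
wrist_force: [0.5, -0.9, 1.3]
width: 0.0533
gripper_force: 0.0
```

Call:
step_arm([
  [0.25, 0, 0, -0.0015, 0],
  [-0.2, 0, 0, -0.0015, 0],
  [-0.2, 0, 0, -0.0015, 0],
  [-0.2, 0, 0, -0.0015, 0],
  [-0.2, 0, 0, -0.0015, 0],
  [-0.2, 0, 0, -0.0015, 0],
], squeeze=20)

```text
time_s: 5.13
position: [0.49, 0.0825, 0.0553]
ee_rot: [0.0, 0.986, -0.166, -0.0]
wrist_force: [0.7, -0.9, -0.3]
width: 0.034
gripper_force: 0.0
```

The width of 34 mm means the fingers closed above the ridge. I reopen and go lower until contact.

Call:
step_arm([
  [0.25, 0, 0, 0, 0],
  [0.25, 0, 0, 0, 0],
  [0.25, 0, 0, 0, 0],
  [0.25, 0, 0, 0.002, 0],
  [0.25, 0, 0, 0.003, 0],
  [0.25, 0, 0, 0.004, 0],
  [0.25, 0, 0, 0.004, 0],
])

```text
time_s: 5.72
position: [0.4899, 0.0825, 0.0511]
ee_rot: [0.0, 0.986, -0.166, -0.0]
wrist_force: [-0.6, -0.5, 0.5]
width: 0.0535
gripper_force: 0.0
```

Call:
step_arm([
  [0.25, 0, 0, 0.001, 0],
  [0.25, 0, 0, 0.002, 0],
  [0.25, 0, 0, 0.002, 0],
])

```text
time_s: 5.97
position: [0.4899, 0.0825, 0.0492]
ee_rot: [0.0, 0.986, -0.166, -0.0]
wrist_force: [0.1, 0.5, 0.1]
width: 0.0535
gripper_force: 0.0
```

Call:
step_arm([
  [0.25, 0, 0, 0.001, 0],
  [0.25, 0, 0, 0.0015, 0],
  [0.25, 0, 0, 0.0015, 0],
])

```text
time_s: 6.22
position: [0.49, 0.0825, 0.0477]
ee_rot: [0.0, 0.986, -0.166, -0.0]
wrist_force: [0.1, 0.5, 0.2]
width: 0.053
gripper_force: 0.0
```

Call:
step_arm([
  [0.25, 0, 0, 0.001, 0],
  [0.25, 0, 0, 0.0015, 0],
  [0.25, 0, 0, 0.0015, 0],
])

```text
time_s: 6.47
position: [0.49, 0.0825, 0.0463]
ee_rot: [0.0, 0.986, -0.166, -0.0]
wrist_force: [-0.5, 0.3, -0.0]
width: 0.0533
gripper_force: 0.0
```

Call:
step_arm([
  [0.0, 0, 0, 0, 0],
  [-0.1, 0, 0, 0, 0],
  [-0.1, 0, 0, 0, 0],
  [-0.1, 0, 0, 0, 0],
], squeeze=20)

```text
time_s: 6.8
position: [0.4901, 0.0825, 0.0464]
ee_rot: [-0.0, 0.986, -0.166, 0.0]
wrist_force: [-1.0, -0.9, 0.0]
width: 0.0386
gripper_force: 0.0
```

Run:
```python
from h import *
o=get_obs();print(o["position"],o["width"],o["gripper_force"],o["wrist_force"])
im,C=snap("wrist"); cv2.imwrite("pics/w3c.png",cv2.resize(im[180:400,180:460],None,fx=2,fy=2))
```

```text
[0.49007775 0.08248542 0.04640801] 0.03858890550022843 0.0 [-1.00944723 -0.85294838  0.03127184]
```

View pics/w3c.png

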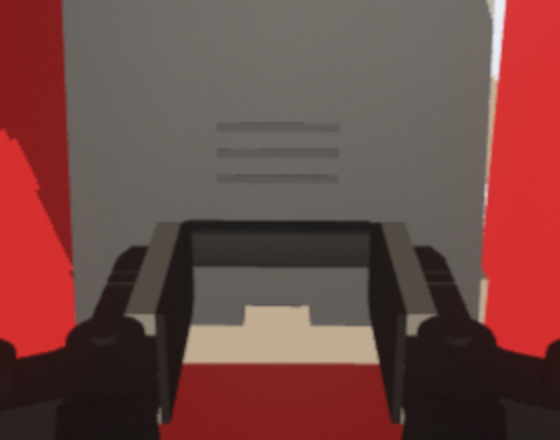

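The picture shows the finger ends level with or just above the ridge top (row 222 of the crop). They overlap its ends, so they are still too high. I open and go lower.

Call:
step_arm([
  [0.25, 0, 0, 0, 0],
  [0.25, 0, 0, 0, 0],
  [0.25, 0, 0, 0.002, 0],
  [0.25, 0, 0, 0.004, 0],
  [0.25, 0, 0, 0.004, 0],
])

```text
time_s: 7.27
position: [0.4898, 0.0825, 0.0419]
ee_rot: [0.0, 0.986, -0.166, -0.0]
wrist_force: [0.5, -0.2, -0.3]
width: 0.0532
gripper_force: 0.0
```

Call:
step_arm([
  [0.25, 0, 0, 0.001, 0],
  [0.25, 0, 0, 0.002, 0],
  [0.25, 0, 0, 0.002, 0],
])

```text
time_s: 7.52
position: [0.49, 0.0825, 0.0402]
ee_rot: [0.0, 0.986, -0.166, -0.0]
wrist_force: [0.3, -0.4, -0.5]
width: 0.0537
gripper_force: 0.0
```

Call:
step_arm([
  [0.0, 0, 0, 0, 0],
  [-0.1, 0, 0, 0, 0],
  [-0.1, 0, 0, 0, 0],
  [-0.1, 0, 0, 0, 0],
], squeeze=20)

```text
time_s: 7.85
position: [0.4901, 0.0825, 0.0405]
ee_rot: [0.0, 0.986, -0.166, 0.0]
wrist_force: [-0.7, 0.3, 1.7]
width: 0.0422
gripper_force: 20.2
```

The ridge is gripped: width 42 mm, 20 N. Now I shift 5.6 mm sideways, to chime -y.

Call:
step_arm([
  [-0.1, 0, 0.001, 0, 0],
  [-0.1, 0, 0.002, 0, 0],
  [-0.1, 0, 0.003, 0, 0],
  [-0.1, 0, 0.004, 0, 0],
  [-0.1, 0, 0.005, 0, 0],
  [-0.1, 0, 0.0056, 0, 0],
  [-0.1, 0, 0.0056, 0, 0],
])

```text
time_s: 8.43
position: [0.4883, 0.0771, 0.0404]
ee_rot: [-0.0, 0.986, -0.166, 0.0]
wrist_force: [0.2, 0.3, 2.1]
width: 0.0423
gripper_force: 20.3
```

```bash
cat > look.py <<'E'
import sys
from h import *
o=get_obs();print(o["position"],o["width"],o["wrist_force"])
im,C=snap("wrist"); p=np.load("chime.npy")
c,s=np.cos(p[2]),np.sin(p[2])
def W(X): return np.array([[c,-s,0],[s,c,0],[0,0,1]])@(np.array(X)/1000)+[p[0],p[1],p[3]]
def inch(w): d=np.asarray(w)-[p[0],p[1],p[3]]; return (np.array([[c,s,0],[-s,c,0],[0,0,1]])@d*1000).round(1)
# model of the closed cover (green), slots (blue) over the picture
S=3; r0,r1,c0,c1=[int(v) for v in sys.argv[2:6]]
big=cv2.resize(im[r0:r1,c0:c1],None,fx=S,fy=S,interpolation=cv2.INTER_CUBIC)
def line(A,col):
    q=((proj(C,[W(a) for a in A])-[c0,r0]+.5)*S).astype(int); cv2.polylines(big,[q],False,col,1)
line([[-1.5,48,46],[-1.5,-48,46]],(0,255,0)); line([[94,48,46],[0,48,46],[0,-48,46],[94,-48,46]],(255,0,0))
for y in(28,-28): line([[0,y-9,46],[-8,y-9,41]],(0,0,255));line([[0,y+9,46],[-8,y+9,41]],(0,0,255))
line([[-91.5,48,46],[-117,48,46],[-117,-48,46],[-91.5,-48,46]],(255,0,0))
cv2.imwrite(f"pics/{sys.argv[1]}.png",big[:600,:800])
E
python3 look.py w4 60 260 180 440
```

```text
[0.48827153 0.07707094 0.04042413] 0.04233483498845085 [0.1659245  0.29171161 2.14584398]
```

View pics/w4.png

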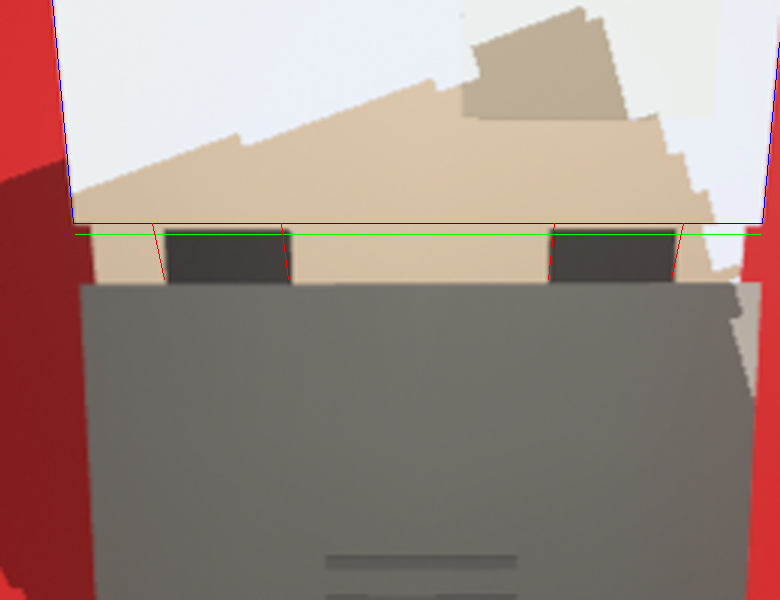

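The chime overlay matches (step at row 224), and the cover's lips sit centred ahead of the slots. I slide forward, watching the force.

Call:
step_arm([
  [-0.1, 0.001, 0, 0, 0],
  [-0.1, 0.002, 0, 0, 0],
  [-0.1, 0.003, 0, 0, 0],
  [-0.1, 0.004, 0, 0, 0],
  [-0.1, 0.005, 0, 0, 0],
  [-0.1, 0.005, 0, 0, 0],
])

```text
time_s: 8.98
position: [0.4931, 0.0754, 0.0402]
ee_rot: [0.0, 0.986, -0.166, 0.0]
wrist_force: [1.5, -0.4, -0.4]
width: 0.0421
gripper_force: 20.4
```

Call:
step_arm([
  [-0.1, 0.001, 0, 0, 0],
  [-0.1, 0.002, 0, 0, 0],
  [-0.1, 0.0025, 0, 0, 0],
  [-0.1, 0.0025, 0, 0, 0],
])

```text
time_s: 9.32
position: [0.4954, 0.0747, 0.0403]
ee_rot: [0.0, 0.986, -0.166, 0.0]
wrist_force: [0.5, -0.2, -1.0]
width: 0.0422
gripper_force: 20.4
```

Call:
step_arm([
  [-0.1, 0.0005, 0, 0, 0],
  [-0.1, 0.001, 0, 0, 0],
  [-0.1, 0.001, 0, 0, 0],
])

```text
time_s: 9.57
position: [0.496, 0.0746, 0.0403]
ee_rot: [-0.0, 0.986, -0.166, -0.0]
wrist_force: [-1.2, 0.4, -0.0]
width: 0.0423
gripper_force: 20.4
```

```bash
cat > edge.py <<'E'
from h import *
o=get_obs();print(o["position"],o["width"],o["wrist_force"])
im,C=snap("wrist"); p=np.load("chime.npy"); hsv=cv2.cvtColor(im,cv2.COLOR_BGR2HSV)
c,s=np.cos(p[2]),np.sin(p[2])
def inch(w): d=np.asarray(w)-[p[0],p[1],p[3]]; return (np.array([[c,s,0],[-s,c,0],[0,0,1]])@d*1000).round(1)
g=(hsv[:,:,1]<50)&(hsv[:,:,2]<140)&(hsv[:,:,2]>40)
for col in(245,270,290,320,350,375,395):
    v=g[60:300,col]; k=np.flatnonzero(np.convolve(v,np.ones(8),'valid')==8)
    if len(k): r=k[0]+60; print(col,r,inch(atz(C,(col,r),p[3]+.046)))
for r in (190,205,220):
    i=np.flatnonzero(g[r,180:460])+180; 
    if len(i): print("row",r,i.min(),i.max(),inch(atz(C,(i.min(),r),p[3]+.048)),inch(atz(C,(i.max(),r),p[3]+.048)))
E
python3 edge.py
```

```text
[0.49598022 0.07455828 0.04026909] 0.04234454080948852 [-1.23568629  0.43165953 -0.00541529]
245 155 [-0.5 31.6 46. ]
270 155 [-0.4 20.9 46. ]
290 155 [-0.4 12.4 46. ]
320 155 [-0.4 -0.3 46. ]
350 155 [ -0.4 -13.1  46. ]
375 155 [ -0.4 -23.7  46. ]
395 155 [ -0.4 -32.2  46. ]
row 190 209 428 [-15.1  47.7  48. ] [-15.1 -47.   48. ]
row 205 210 430 [-21.7  47.9  48. ] [-21.7 -48.5  48. ]
row 220 211 429 [-28.5  48.   48. ] [-28.5 -48.7  48. ]
```

The panel front meets the step evenly and is centred in y, so both lips are in. I release and rise.

Call:
step_arm([
  [0.25, 0, 0, 0, 0],
  [0.25, 0, 0, 0, 0],
  [0.25, 0, 0, 0, 0],
  [0.25, 0, 0, -0.01, 0],
  [0.25, 0, 0, -0.03, 0],
  [0.25, 0, 0, -0.06, 0],
  [-1, 0, 0, -0.06, 0],
  [-1, 0, 0, -0.06, 0],
  [-1, 0, 0, -0.06, 0],
  [-1, 0, 0, -0.06, 0],
  [-1, 0, 0, -0.06, 0],
  [-1, 0, 0, -0.06, 0],
])

```text
time_s: 10.62
position: [0.4959, 0.0744, 0.0998]
ee_rot: [0.0, 0.986, -0.166, -0.001]
wrist_force: [0.6, -0.2, -1.1]
width: -0.0002
gripper_force: 0.0
```

```bash
python3 edge.py; python3 look.py w5 120 320 190 450
```

```text
[0.495927   0.07443881 0.0997591 ] -0.00017969281295735236 [ 0.61877805 -0.20207389 -1.08681925]
245 145 [-0.4 43.1 46. ]
270 145 [-0.4 28.6 46. ]
290 145 [-0.4 17.  46. ]
320 145 [-0.4 -0.5 46. ]
350 145 [ -0.4 -17.9  46. ]
375 145 [ -0.4 -32.4  46. ]
395 194 [-29.2 -45.8  46. ]
row 190 240 391 [-26.4  47.3  48. ] [-26.4 -42.9  48. ]
row 205 241 398 [-35.5  47.3  48. ] [-35.5 -47.7  48. ]
row 220 241 398 [-44.9  48.   48. ] [-44.9 -48.3  48. ]
[0.49602356 0.07442991 0.09989894] 7.569743355897667e-05 [ 0.53096881 -0.28268875  0.04673624]
```

View pics/w5.png

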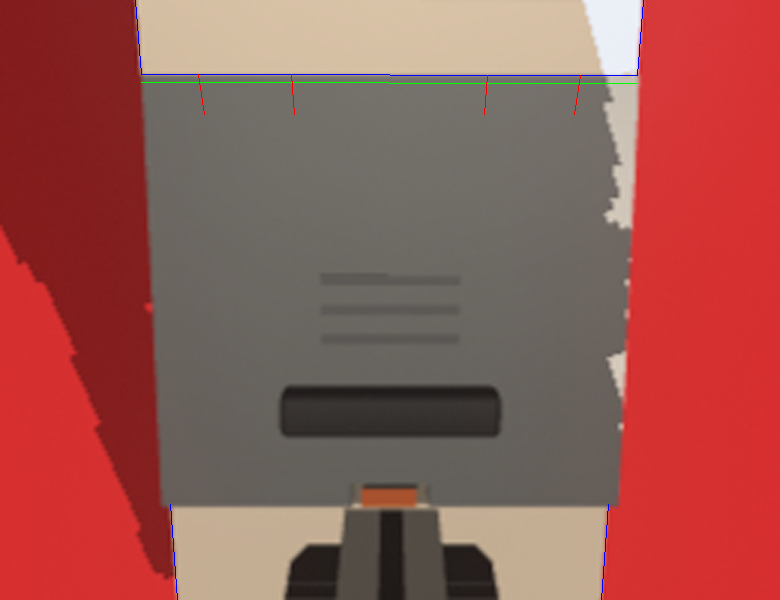

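The picture shows the cover against the step with both lips in, and the orange catch visible at the notch (388,497). I now press on the ridge with shut fingers.

Call:
step_arm([
  [-1, -0.001, 0.001, 0.015, 0],
  [-1, -0.001, 0.001, 0.03, 0],
  [-1, -0.001, 0.001, 0.034, 0],
  [-1, -0.001, 0.001, 0.034, 0],
])

```text
time_s: 11.05
position: [0.4943, 0.0739, 0.0655]
ee_rot: [0.0, 0.986, -0.166, -0.001]
wrist_force: [-0.5, 0.1, 0.0]
width: -0.0
gripper_force: 0.0
```

Call:
step_arm([
  [-1, 0, 0, 0.001, 0],
  [-1, 0, 0, 0.002, 0],
  [-1, 0, 0, 0.003, 0],
  [-1, 0, 0, 0.004, 0],
  [-1, 0, 0, 0.004, 0],
])

```text
time_s: 11.47
position: [0.495, 0.0738, 0.0625]
ee_rot: [-0.0, 0.986, -0.166, 0.0]
wrist_force: [-0.2, 0.3, -0.0]
width: -0.0001
gripper_force: 0.0
```

Call:
step_arm([
  [-1, 0, 0, 0.001, 0],
  [-1, 0, 0, 0.002, 0],
  [-1, 0, 0, 0.003, 0],
  [-1, 0, 0, 0.003, 0],
])

```text
time_s: 11.8
position: [0.4949, 0.0738, 0.0592]
ee_rot: [0.0, 0.986, -0.166, -0.0]
wrist_force: [0.1, -0.1, 0.8]
width: 0.0
gripper_force: 0.0
```

Call:
step_arm([
  [-1, 0, 0, 0.001, 0],
  [-1, 0, 0, 0.002, 0],
  [-1, 0, 0, 0.002, 0],
])

```text
time_s: 12.05
position: [0.4949, 0.0738, 0.0572]
ee_rot: [0.0, 0.986, -0.166, -0.0]
wrist_force: [-0.3, 0.3, 0.0]
width: 0.0001
gripper_force: 0.0
```

Call:
step_arm([
  [-1, 0, 0, 0.001, 0],
  [-1, 0, 0, 0.002, 0],
  [-1, 0, 0, 0.002, 0],
])

```text
time_s: 12.3
position: [0.4949, 0.0738, 0.0552]
ee_rot: [0.0, 0.986, -0.166, -0.0]
wrist_force: [-0.4, 0.3, 0.2]
width: -0.0001
gripper_force: 0.0
```

Call:
step_arm([
  [-1, 0, 0, 0.001, 0],
  [-1, 0, 0, 0.002, 0],
  [-1, 0, 0, 0.003, 0],
  [-1, 0, 0, 0.003, 0],
])

```text
time_s: 12.63
position: [0.4949, 0.0738, 0.0522]
ee_rot: [0.0, 0.986, -0.166, -0.0]
wrist_force: [-0.1, -0.6, -0.1]
width: -0.0002
gripper_force: 0.0
```

Call:
step_arm([
  [-1, 0, 0, 0.001, 0],
  [-1, 0, 0, 0.002, 0],
  [-1, 0, 0, 0.002, 0],
])

```text
time_s: 12.88
position: [0.4949, 0.0738, 0.0502]
ee_rot: [0.0, 0.986, -0.166, -0.0]
wrist_force: [0.7, 0.2, 0.3]
width: -0.0002
gripper_force: 0.0
```

Call:
step_arm([
  [-1, 0, 0, 0.001, 0],
  [-1, 0, 0, 0.002, 0],
  [-1, 0, 0, 0.002, 0],
])

```text
time_s: 13.13
position: [0.4949, 0.0738, 0.0482]
ee_rot: [0.0, 0.986, -0.166, -0.0]
wrist_force: [-0.2, 0.6, 0.8]
width: -0.0002
gripper_force: 0.0
```

Call:
step_arm([
  [-1, 0, 0, 0.001, 0],
  [-1, 0, 0, 0.002, 0],
  [-1, 0, 0, 0.002, 0],
])

```text
time_s: 13.38
position: [0.4949, 0.0738, 0.0462]
ee_rot: [0.0, 0.986, -0.166, -0.0]
wrist_force: [0.2, 0.3, -0.9]
width: -0.0
gripper_force: 0.0
```

Call:
step_arm([
  [-1, 0, 0, 0.001, 0],
  [-1, 0, 0, 0.002, 0],
  [-1, 0, 0, 0.002, 0],
])

```text
time_s: 13.63
position: [0.4949, 0.0738, 0.0442]
ee_rot: [0.0, 0.986, -0.166, -0.0]
wrist_force: [-0.3, 0.6, -0.3]
width: 0.0001
gripper_force: 0.0
```

Call:
step_arm([
  [-1, 0, 0, 0.001, 0],
  [-1, 0, 0, 0.002, 0],
  [-1, 0, 0, 0.002, 0],
])

```text
time_s: 13.88
position: [0.4949, 0.0738, 0.0422]
ee_rot: [0.0, 0.986, -0.166, -0.0]
wrist_force: [0.1, -0.5, -0.4]
width: -0.0001
gripper_force: 0.0
```

Call:
step_arm([
  [-1, 0, 0, 0.001, 0],
  [-1, 0, 0, 0.002, 0],
  [-1, 0, 0, 0.002, 0],
])

```text
time_s: 14.13
position: [0.4949, 0.0739, 0.0405]
ee_rot: [-0.0, 0.986, -0.166, -0.0]
wrist_force: [-2.2, 0.7, 3.4]
width: -0.0002
gripper_force: 1.8
```

Call:
step_arm([
  [-1, 0, 0, 0.001, 0],
  [-1, 0, 0, 0.002, 0],
  [-1, 0, 0, 0.002, 0],
])

```text
time_s: 14.38
position: [0.4945, 0.074, 0.0384]
ee_rot: [-0.0, 0.986, -0.166, -0.001]
wrist_force: [-2.7, -0.3, 3.8]
width: 0.0002
gripper_force: 2.3
```

Run:
```python
from h import *
o=get_obs();print(o["position"],o["wrist_force"])
im,C=snap("wrist"); s,_=snap("scene")
a=cv2.resize(im[180:400,210:430],(440,440)); b=cv2.resize(s[150:300,300:420],(352,440),interpolation=cv2.INTER_CUBIC)
cv2.imwrite("pics/w6.png",np.hstack([a,b]))
```

```text
[0.4945169  0.07397734 0.03839882] [-2.71068195 -0.30673227  3.8417095 ]
```

View pics/w6.png

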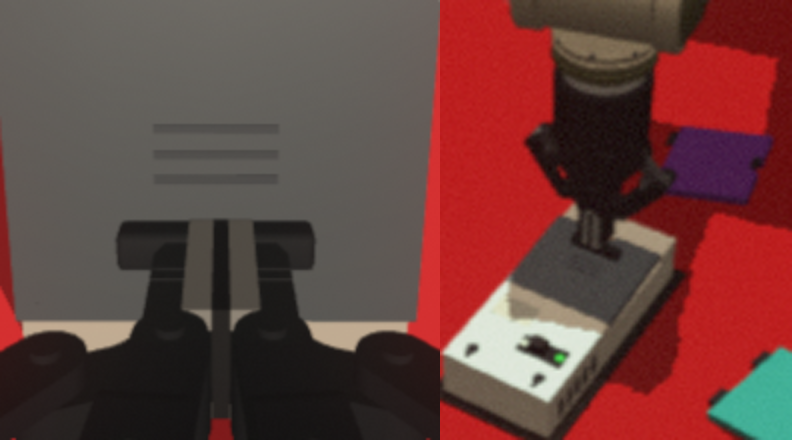

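The tips are on the middle of the ridge, with contact at TCP z 0.0405. I keep pressing until it snaps.

Call:
step_arm([
  [-1, 0, 0, 0.001, 0],
  [-1, 0, 0, 0.001, 0],
])

```text
time_s: 14.65
position: [0.4948, 0.0739, 0.0373]
ee_rot: [-0.0, 0.986, -0.166, -0.0]
wrist_force: [0.2, 0.7, -1.0]
width: -0.0
gripper_force: 0.0
```

Call:
step_arm([
  [-1, 0, 0, 0.001, 0],
  [-1, 0, 0, 0.001, 0],
])

```text
time_s: 14.82
position: [0.4951, 0.0737, 0.0361]
ee_rot: [0.0, 0.986, -0.166, 0.0]
wrist_force: [0.6, 0.5, -0.4]
width: -0.0001
gripper_force: 0.0
```

Call:
step_arm([
  [-1, 0, 0, 0.001, 0],
  [-1, 0, 0, 0.001, 0],
])

```text
time_s: 14.98
position: [0.495, 0.0737, 0.0351]
ee_rot: [0.0, 0.986, -0.166, -0.0]
wrist_force: [0.4, 0.3, -0.2]
width: 0.0001
gripper_force: 0.0
```

Call:
step_arm([
  [-1, 0, 0, 0.001, 0],
  [-1, 0, 0, 0.001, 0],
])

```text
time_s: 15.15
position: [0.4949, 0.0738, 0.0341]
ee_rot: [0.0, 0.986, -0.166, -0.0]
wrist_force: [0.4, 0.3, -0.1]
width: -0.0
gripper_force: 0.0
```

Call:
step_arm([
  [-1, 0, 0, 0.001, 0],
  [-1, 0, 0, 0.001, 0],
])

```text
time_s: 15.32
position: [0.4951, 0.0738, 0.0337]
ee_rot: [0.0, 0.986, -0.166, 0.0]
wrist_force: [-1.8, -0.4, 5.1]
width: -0.0001
gripper_force: 2.4
```

Call:
step_arm([
  [-1, 0, 0, 0.001, 0],
  [-1, 0, 0, 0.001, 0],
])

```text
time_s: 15.48
position: [0.4952, 0.0738, 0.0336]
ee_rot: [0.0, 0.986, -0.166, 0.0]
wrist_force: [-6.4, -0.3, 16.2]
width: 0.0
gripper_force: 7.8
```

A firm stop at 16 N after about 7 mm of travel fits the cover being flat. I rise and verify, moving above the switch at the same time.

Call:
step_arm([
  [-1, 0, 0, -0.01, 0],
  [-1, 0, 0, -0.03, 0],
  [-1, 0, 0, -0.06, 0],
  [-1, 0, 0, -0.06, 0],
  [-1, 0, 0, -0.06, 0],
])

```text
time_s: 15.9
position: [0.4958, 0.0738, 0.0937]
ee_rot: [-0.0, 0.986, -0.166, 0.002]
wrist_force: [-0.4, 0.3, -0.1]
width: -0.0001
gripper_force: 0.0
```

```bash
cat > flat.py <<'E'
from h import *
o=get_obs();print(o["position"],o["wrist_force"],o["time_s"])
im,C=snap("wrist"); cv2.imwrite("pics/w7.png",im); p=np.load("chime.npy"); hsv=cv2.cvtColor(im,cv2.COLOR_BGR2HSV)
c,s=np.cos(p[2]),np.sin(p[2])
W=lambda X:np.array([[c,-s,0],[s,c,0],[0,0,1]])@(np.array(X)/1000)+[p[0],p[1],p[3]]
for n,X in(("rear flat",[-89.5,30,46]),("rear tilted .1",[-89.5,30,54.5]),("ridge rear base",[-72,15,46]),("ridge top centre",[-67.5,0,55]),("front",[-1.5,30,46]),("blockrear",[-117,30,46])): print(n,proj(C,W(X)).round(1))
col=int(proj(C,W([-89.5,30,46]))[0,0]); print("col",col)
v=hsv[130:340,col]; print([(130+i,int(v[i,1]),int(v[i,2])) for i in range(1,210) if abs(int(v[i,2])-int(v[i-1,2]))>15 or abs(int(v[i,1])-int(v[i-1,1]))>30])
# full-width of cover at some rows
for x in(-80,-60,-20):
    a,b=proj(C,[W([x,48,46]),W([x,-48,46])]); r=int(a[1]); sat=hsv[r,:,1]; i=np.flatnonzero(sat[180:460]<90)+180; print(x,"expect",a.round(1),b.round(1),"seen",i.min(),i.max())
print("notch orange",[ (int(r),int(cc)) for r,cc in zip(*np.nonzero((hsv[:,:,0]>5)&(hsv[:,:,0]<16)&(hsv[:,:,1]>150)&(hsv[:,:,2]>100)))][:3])
E
python3 flat.py
```

```text
[0.49583235 0.07375366 0.09372797] [-0.38965025  0.25952035 -0.1176123 ] 15.9
rear flat [[271.4 289.4]]
rear tilted .1 [[269.7 295.5]]
ridge rear base [[294.3 264. ]]
ridge top centre [[318.1 262.7]]
front [[265.2 148.4]]
blockrear [[273.1 327. ]]
col 271
[(146, 46, 134), (147, 22, 106), (292, 63, 145), (293, 63, 187), (327, 115, 158), (328, 183, 134)]
-80 expect [242.4 275.7] [394.2 275.8] seen 244 393
-60 expect [240.3 245.8] [396.2 246. ] seen 241 396
-20 expect [235.7 181. ] [400.6 181. ] seen 237 401
notch orange [(281, 310), (281, 311), (281, 312)]
```

The rear edge is at row 292, where the end-block edge of a flat cover should be, and the widths match height 46. So it is closed flat. Next is the switch.

Call:
step_arm([
  [-0.3, 0.04, -0.005, 0, 0],
  [-0.3, 0.08, -0.01, 0, 0],
  [-0.3, 0.117, -0.014, 0, 0],
  [-0.3, 0.117, -0.014, 0.0, 0],
  [-0.3, 0.117, -0.014, 0.03, 0],
  [-0.3, 0.117, -0.014, 0.055, 0],
  [-0.3, 0.117, -0.014, 0.055, 0],
  [-0.3, 0.117, -0.014, 0.055, 0],
])

```text
time_s: 16.62
position: [0.609, 0.0489, 0.036]
ee_rot: [0.0, 0.986, -0.166, -0.002]
wrist_force: [0.5, 0.0, 1.5]
width: 0.03
gripper_force: 0.0
```

Call:
step_arm([
  [-0.3, 0, 0, 0.002, 0],
  [-0.3, 0, 0, 0.004, 0],
  [-0.3, 0, 0, 0.006, 0],
  [-0.3, 0, 0, 0.006, 0],
])

```text
time_s: 16.95
position: [0.6102, 0.0488, 0.0318]
ee_rot: [-0.0, 0.986, -0.166, 0.0]
wrist_force: [-0.1, -0.2, -0.4]
width: 0.0299
gripper_force: 0.0
```

Call:
step_arm([
  [-0.3, 0, 0, 0.001, 0],
  [-0.3, 0, 0, 0.002, 0],
  [-0.3, 0, 0, 0.003, 0],
  [-0.3, 0, 0, 0.003, 0],
])

```text
time_s: 17.28
position: [0.61, 0.0488, 0.0282]
ee_rot: [0.0, 0.986, -0.166, -0.0]
wrist_force: [-0.6, -1.4, -0.4]
width: 0.0299
gripper_force: 0.0
```

Call:
step_arm([
  [-0.3, 0, 0, 0.001, 0],
  [-0.3, 0, 0, 0.0015, 0],
  [-0.5, 0, 0, 0.0015, 0],
  [-0.75, 0, 0, 0.0015, 0],
  [-0.75, 0, 0, 0.0015, 0],
  [-0.75, 0, 0, 0.0015, 0],
  [-0.75, 0, 0, 0.0015, 0],
], squeeze=20)

```text
time_s: 17.87
position: [0.6105, 0.0499, 0.027]
ee_rot: [-0.001, 0.986, -0.166, 0.0]
wrist_force: [1.6, 5.9, -0.8]
width: 0.013
gripper_force: 21.5
```

The button is gripped (13 mm). I slide it to chime +y, which is tool -y.

Call:
step_arm([
  [-0.75, 0, -0.001, 0, 0],
  [-0.75, 0, -0.002, 0, 0],
  [-0.75, 0, -0.003, 0, 0],
  [-0.75, 0, -0.004, 0, 0],
  [-0.75, 0, -0.005, 0, 0],
  [-0.75, 0, -0.006, 0, 0],
  [-0.75, 0, -0.007, 0, 0],
  [-0.75, 0, -0.007, 0, 0],
])

```text
time_s: 18.53
position: [0.6125, 0.0556, 0.0269]
ee_rot: [-0.0, 0.986, -0.166, 0.0]
wrist_force: [-1.2, 0.6, 3.4]
width: 0.0129
gripper_force: 21.8
```

Call:
step_arm([
  [-0.75, 0, -0.001, 0, 0],
  [-0.75, 0, -0.001, 0, 0],
])

```text
time_s: 18.7
position: [0.6128, 0.0565, 0.0269]
ee_rot: [-0.0, 0.986, -0.166, 0.0]
wrist_force: [-1.1, -0.5, 2.7]
width: 0.013
gripper_force: 21.9
```

Call:
step_arm([
  [-0.75, 0, -0.001, 0, 0],
  [-0.75, 0, -0.001, 0, 0],
])

```text
time_s: 18.87
position: [0.6131, 0.0574, 0.0269]
ee_rot: [-0.0, 0.986, -0.166, 0.0]
wrist_force: [-1.4, -0.1, 3.3]
width: 0.0132
gripper_force: 21.9
```

Call:
step_arm([
  [-0.75, 0, -0.001, 0, 0],
  [-0.75, 0, -0.001, 0, 0],
])

```text
time_s: 19.03
position: [0.6133, 0.0577, 0.0269]
ee_rot: [0.001, 0.986, -0.166, -0.0]
wrist_force: [-2.1, -3.3, 4.6]
width: 0.0132
gripper_force: 22.0
```

Call:
step_arm([
  [-0.75, 0, -0.001, 0, 0],
  [-0.75, 0, -0.001, 0, 0],
])

```text
time_s: 19.2
position: [0.6133, 0.0579, 0.0269]
ee_rot: [0.001, 0.986, -0.166, -0.001]
wrist_force: [-6.2, -8.4, 4.4]
width: 0.0131
gripper_force: 22.2
```

The end stop is reached. I back off 1 mm so nothing is loaded, open, rise, then check.

Call:
step_arm([
  [-0.75, 0, 0.0015, 0, 0],
  [-0.3, 0, 0.0015, 0, 0],
  [-0.3, 0, 0.0015, 0, 0],
  [-0.3, 0, 0.0015, 0, 0],
  [-0.3, 0, 0.0015, -0.015, 0],
  [-0.3, -0.03, 0.0015, -0.05, 0],
  [-0.3, -0.07, 0.0015, -0.09, 0],
  [-0.3, -0.1, 0.0015, -0.12, 0],
  [-0.3, -0.1, 0.0015, -0.12, 0],
  [-0.3, -0.1, 0.0015, -0.12, 0],
  [-0.3, -0.1, 0.0015, -0.12, 0],
])

```text
time_s: 20.12
position: [0.5191, 0.0907, 0.1473]
ee_rot: [-0.0, 0.986, -0.166, 0.001]
wrist_force: [0.0, -0.4, -0.3]
width: 0.0298
gripper_force: 0.0
```

```bash
cat > sw.py <<'E'
from h import *
o=get_obs();print(o["position"],o["wrist_force"],o["time_s"])
im,C=snap("wrist","w8"); p=np.load("chime.npy"); hsv=cv2.cvtColor(im,cv2.COLOR_BGR2HSV)
c,s=np.cos(p[2]),np.sin(p[2])
W=lambda X:np.array([[c,-s,0],[s,c,0],[0,0,1]])@(np.array(X)/1000)+[p[0],p[1],p[3]]
print("exp on",proj(C,W([52,22,55])),"off",proj(C,W([52,14,55])))
for x in(52,):
    row=[]
    for y in np.arange(42,-6,-1.): 
        u,v=proj(C,W([x,y,55]))[0].round().astype(int); row.append((int(y),im[v,u].tolist()))
    print(row)
print(models.find_in("wrist","switch_top")[:2])
g=(hsv[:,:,1]<60)&(hsv[:,:,2]<140)&(hsv[:,:,2]>40)
for y in(40,25,-30):
    a=proj(C,[W([0,y,46]),W([-91.5,y,46])]); col=int(a[:,0].mean()); v=g[:,col]; k=np.flatnonzero(np.convolve(v,np.ones(8),'valid')==8); print(y,"expect",a.round(1).tolist(),"seen",k[0],k[-1]+7)
for x in(-85,-60):
    a,b=proj(C,[W([x,48,46]),W([x,-48,46])]); i=np.flatnonzero(hsv[int(a[1]),180:460,1]<90)+180; print(x,a.round(1),b.round(1),i.min(),i.max())
E
python3 sw.py
```

```text
[0.51909005 0.09068051 0.14733166] [ 0.01627638 -0.44761398 -0.3263567 ] 20.1167
exp on [[320.98950311  84.71758147]] off [[333.26570904  84.72805674]]
[(42, [169, 197, 219]), (41, [170, 197, 219]), (40, [170, 197, 219]), (39, [170, 198, 219]), (38, [170, 198, 219]), (37, [72, 132, 72]), (36, [82, 168, 79]), (35, [82, 167, 79]), (34, [81, 167, 78]), (33, [82, 168, 79]), (32, [82, 167, 79]), (31, [82, 167, 79]), (30, [76, 144, 74]), (29, [59, 88, 60]), (28, [47, 46, 50]), (27, [50, 49, 54]), (26, [88, 95, 105]), (25, [72, 77, 84]), (24, [50, 50, 54]), (23, [51, 50, 54]), (22, [85, 91, 99]), (21, [52, 51, 55]), (20, [52, 51, 55]), (19, [68, 71, 77]), (18, [85, 91, 99]), (17, [58, 58, 61]), (16, [52, 51, 54]), (15, [55, 55, 58]), (14, [65, 65, 69]), (13, [65, 66, 69]), (12, [66, 66, 69]), (11, [66, 67, 69]), (10, [67, 67, 70]), (9, [67, 66, 69]), (8, [67, 67, 70]), (7, [122, 135, 148]), (6, [161, 182, 201]), (5, [161, 182, 201]), (4, [161, 182, 201]), (3, [162, 182, 201]), (2, [161, 182, 201]), (1, [162, 182, 201]), (0, [194, 199, 205]), (-1, [189, 186, 187]), (-2, [232, 229, 230]), (-3, [247, 240, 236]), (-4, [247, 240, 236]), (-5, [247, 240, 236])]
[{'point': [319.8, 85.8], 'conf': 0.85}, {'point': [351.1, 217.0], 'conf': 0.38}]
40 expect [[295.8, 163.9], [298.1, 280.4]] seen 165 276
25 expect [[316.7, 163.9], [316.9, 280.4]] seen 72 277
-30 expect [[393.2, 164.0], [386.0, 280.5]] seen 258 277
-85 [287.8 272.8] [409.2 273. ] 288 409
-60 [286.9 242.9] [411.7 243. ] 282 411
```

The button now spans y 15 to 29, centred on 22, so it is fully on. The cover's widths and rear edge still match flat and closed. Handing in.

```bash
python3 -c "
from bench import workorder
print(workorder.job_done())"
```

```text
the job is handed in; nothing more can be done
None
```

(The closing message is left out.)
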